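Fit a wound coil into its housing and close the cover

TASK

Slide the copper-wound coil up off its spindle and stand it upright on the floor of the round open housing, then close the housing with the large cover so that it sits fully home and level all round on the rim, spigot side down. Lower both parts in gently rather than dropping them, keep the housing upright on the bench, and leave the empty bobbin, the small cover and the screw cup where they are.

Things in the scene. Friction and masses are not known exactly. Their poses are not given: they have to be found in the camera images.
- coil: Wound coil: black bobbin full of copper wire, on either of the stand's spindles. 42 mm tall: lower flange 56 mm diameter (0-4 mm), winding 53 mm (4-24 mm), smaller upper flange 39 mm (24-27 mm), collar of 32 mm diameter on top (27-42 mm), good to grip. 20 mm through hole. About 0.15 kg. Origin: centre of its underside; z is its axis, up.
- empty_bobbin: The same black bobbin without wire (bare 28 mm core between the flanges), on the other spindle. To be left there. Origin: centre of its underside.
- stand: Fixed grey stand: base 200 x 80 mm, 20 mm high, with two upright steel spindles of 14 mm diameter, 65 mm long, at x = +55 and -55 mm in its own frame, tips 85 mm above the bench. Origin: centre of the base's underside; x runs along the base through both spindles.
- housing: Loose round open-topped white plastic housing, 128 mm outer diameter, 58 mm high, wall 4 mm (inside diameter 120 mm), floor 4 mm thick, with four small ribs outside (to radius 69 mm). About 0.35 kg. Origin: centre of its underside; z up.
- housing_rim (a point): Centre of the housing's mouth, level with the top of the rim (58 mm above the bench).
- housing_floor (a point): Centre of the housing's inner floor (4 mm above the bench).
- cover: Large white cover lying spigot down on the bench (it and the small one may swap places). Flange 132 mm diameter, 8 to 13 mm above origin. Under it the 8 mm deep spigot, 115 mm diameter, tapering to 108 mm: 2.5 mm play all round in the mouth. On top a hub to grip, 26 mm diameter, 13 to 37 mm above origin. About 0.16 kg. Origin: centre of spigot underside; z up.
- cover_seat (a point): Centre of the large cover's flange underside (8 mm above the cover's origin); it comes level with the top of the rim when the cover is seated.
- small_cover: Similar cover for another housing, flange 90 mm diameter, with the same hub; too small for this housing. To be left alone. Origin: centre of the spigot's underside.
- screw_cup: Small steel cup of screws, 52 mm diameter, 35 mm high, beyond the housing; bystander. Origin: centre of its underside.
Not all that is in view belongs to the job. What is shaped like the cover but red is not meant.

How it is judged:
On the way, in this order (a step that is already met when the one before it is completed fails the run):
1. the coil is slid up clear of its spindle's tip (height (world z) of coil above 0.087 m), for 0.05 s.
2. the coil stands upright on the housing's floor, let go (horizontal distance between coil and housing below 0.037 m and z of coil in the frame of housing_floor between -0.003 and 0.004 m and angle between coil's own z axis and vertical below 0.08 rad and contact force between the fingers and coil below 0.05 N), for 0.2 s.
At the end, for the whole second after the job is handed in: Coil upright (4.5 deg) on the housing floor (4 mm), cover flange on the rim all round (centre at most 1.5 mm above or 2 mm below it, 1.1 deg from parallel, centred within 5 mm), housing upright on the bench (1.7 deg), and cover, coil and housing at rest (horizontal distance between coil and housing below 0.037 m and z of coil in the frame of housing_floor between -0.003 and 0.004 m and angle between coil's own z axis and vertical below 0.08 rad and angle between housing's own z axis and vertical below 0.03 rad and height (world z) of housing below 0.004 m and horizontal distance between cover_seat and housing_rim below 0.005 m and z of cover_seat in the frame of housing_rim between -0.002 and 0.0015 m and angle between the z axis of cover and the z axis of housing, either way round below 0.02 rad and angle between cover's own z axis and vertical below 0.04 rad and linear speed of each of cover, coil, housing below 0.01 m/s); the robot touches nothing.
It fails at once if the empty bobbin is moved more than 20 mm, or the small cover more than 40 mm (distance of empty_bobbin from where it was at the start of the episode above 0.02 m or distance of small_cover from where it was at the start of the episode above 0.04 m).
It fails at once if the screw cup is moved more than 40 mm (distance of screw_cup from where it was at the start of the episode above 0.04 m).
It fails at once if the housing is tipped by more than 20 degrees (angle between housing's own z axis and vertical above 0.35 rad).
It fails at once if the coil is dropped into the housing (faster than 0.8 m/s below its rim, a fall of over 3 cm) (horizontal distance between coil and housing below 0.05 m and z of coil in the frame of housing below 0.055 m and linear speed of coil above 0.8 m/s).
It fails at once if the cover is dropped onto the rim (faster than 0.6 m/s within 15 mm above it, a fall of about 2 cm) (horizontal distance between cover_seat and housing_rim below 0.05 m and z of cover_seat in the frame of housing_rim below 0.015 m and linear speed of cover above 0.6 m/s).
It also fails if it takes over 56 s, if anything falls off the work surface, if the arm or the gripper's body presses on something with over 40 N, if the wrist force passes 120 N, or if a joint passes its speed limit or range.

ROBOT

A 7-joint arm with a two-finger parallel gripper is mounted at the origin on the work surface. World frame = base frame: x ahead of the robot, y to its left, z up, the work surface at z = 0. Lengths are in m, angles in rad, forces in N, time in s.
With the tool pointing down it reaches from about 0.425 to 0.875 m from the base axis. Payload 8.4 kg.
Tool frame: the origin (TCP) lies at the very end of the fingers, on their centre line; the grasp point (between the pads) lies behind it (grip_point_offset is the z of the grasp point in the tool frame, in m); z points along the fingers, y is the direction in which the jaws open and shut (so a half turn about z gives the same grasp; the last joint's range is limited). The gripper opens to 85 mm and grips with 20 to 120 N. Pads are 22 mm wide; open, the fingers measure 114 mm over their backs; the gripper's body (76 mm by 85 mm) begins 54 mm behind the grasp point. The pads swing forward as they close: fully open they stand 13 mm farther back than shut.
Start: joints at [-0.099, 0.333, 0.04, 1.465, -0.013, 1.343, -0.059], TCP at [0.65, -0, 0.231] pointing down, gripper open.
Joint ranges: [-2.58, 2.58], [-0.38, 2.09], [-1.3, 1.39], [0.25, 2.4], [-1.5, 4.64], [0.08, 2.09], [-2.65, 2.65]. Speed limits (rad/s): [2.22, 2.22, 2.79, 2.79, 3.14, 3.14, 3.14].

INTERFACE

Orientations are given as a rotation vector (axis times angle).
In Python, from bench import get_obs, capture, sign_off, look_for, grip_point_offset gives the robot as it stands.
- The arm moves only by the tool step_arm, never from a script. Its argument "commands" is a list of rows, each a list of 7 numbers: the shift along the tool's x, y, z in m, then the turn, a rotation vector about the tool's x, y, z in degrees, then the finger opening in m, from 0 to 0.0854. A call has 1 to 12 rows; each row shifts and turns the commanded pose from where the row before left it, along the tool's axes as they then stand; what a row does not reach is not made up. A row lasts 1/10 s, in which the tool goes at most 50 mm and 8.59 degrees, less where a joint would pass 70% of its speed; a pose out of reach is approached as far as the arm can. A call with a gripper value outside its range is refused whole. The fingers move at their own pace and stop on an object; "grip_force" is the grip in N (left out, the last holds). Time passes only in rows, so rows that do not move let the fingers close. It gives the time, the measured TCP pose, the force and the opening at its end, in the units of the state.
- get_obs(): the state, without advancing time (a new reading comes with each control period).
- capture(name): name is "scene" or "side" or "wrist"; returns a dict with "color" (480x640x3 uint8, blue, green, red), "fx", "fy", "cx", "cy" (pixels), "T" (4x4, takes a point from camera to world coordinates). Camera axes: x right, y down, z forward; pixel columns grow to the right and rows downward; lengths in m; the calibration is good to about 2 mm. A picture is of the moment at which its call begins. There is no depth.
- sign_off(): hands the job in, once; it reports no verdict.
Trained networks look in a picture, given as the dict that the camera call returned (one of the last four; its "shot" number tells which), for a name from the list of things; names that differ only in an ending like _2 or _b are one class to them, and where a whole thing is asked for, a point or a joint stands for the part that bears it (a point fixed in the world has none). Each returns a list of dicts, best first, with "p" (0 to 1); they miss things now and then, are a little off and sometimes report something else, mostly with a low value. They report only what shows in the picture. A call takes as long as a camera call. They do not tell look-alikes from the thing itself.
- look_for(thing, picture): "position" ([column, row] as shares, 0 to 1, of the picture: columns of its width, rows of its height, amid what is visible of it).
The state is a dict: "clock": time; "joint_pos": joint angles; "dq": joint speeds; "effort": joint torques, N m; "eef_pos": TCP position; "ee_rot": TCP orientation; "force": force on the tool from outside, world axes, zero at the start; "torque": the same for the moment, N m; "finger_gap": opening from 0.0 (shut) to 1.0 (fully open).
Only numpy, scipy, OpenCV 4.12 (cv2) and the standard library are available. Lean on these libraries where they do the work, as an engineer would, in place of code of your own. Each camera call takes 0.05 s, during which the arm holds its last target.

## Working session

There is one attempt and no reset: what is moved stays moved. The work goes in short steps, Python scripts to look and compute and a tool call to move; the robot and the scene stay as the last step left them, time stands still between calls to the robot, and variables do not carry over. Pictures are saved under pics/ and viewed, and the job is handed in when it is done.

Besides the shell and the picture viewer there is one more tool, called after "Call:" as name(argument=value, ...), one argument or row to a line, values as JSON. step_arm: Moves the arm, as the interface text tells. Its arguments: {"type":"object","properties":{"commands":{"type":"array","items":{"type":"array","items":{"type":"number"}}},"grip_force":{"type":"number"}},"required":["commands"]}

```bash
ls; mkdir -p pics; python3 - <<'E'
from bench import *
import cv2,json
print(get_obs()); print(grip_point_offset)
for n in ["scene","side","wrist"]:
    c=capture(n); cv2.imwrite(f"pics/a_{n}.png",c["color"]); print(n,c["fx"],c["fy"],c["cx"],c["cy"],c["T"])
    for t in ["coil","empty_bobbin","housing","cover","small_cover","screw_cup","stand"]:
        print(t,[(round(d["p"],2),[round(d["position"][0]*640),round(d["position"][1]*480)]) for d in look_for(t,c)][:3])
E
```

```text
pics
{'clock': 0.0, 'joint_pos': array([-0.09918805,  0.33391674,  0.03987189,  1.4662845 , -0.01340943,
        1.34331684, -0.05849624]), 'dq': array([ 7.19492860e-04, -6.79709317e-04,  8.43651512e-05, -3.09828147e-04,
        1.86563911e-03,  3.86042329e-05, -4.67323272e-04]), 'effort': array([ 4.63630895e-04, -6.58554840e+01,  1.36586554e+00, -4.05554795e+01,
        1.68904377e-02,  1.27170872e-02, -1.99809978e-05]), 'eef_pos': array([ 6.49530796e-01, -3.28522528e-05,  2.30410999e-01]), 'ee_rot': array([-2.22069312e+00, -2.22063555e+00,  1.95312223e-03]), 'force': array([ 0.27353746, -0.35539229, -0.17859827]), 'torque': array([-0.02892222,  0.02316746, -0.00182379]), 'finger_gap': 1.003278866015873}
-0.0187
scene 532.7423938666581 532.7423938666581 316.99137692457185 242.33045352850658 [[-0.39517922  0.53725575 -0.74511049  1.26659639]
 [ 0.91855148  0.23978825 -0.31426862  0.3288552 ]
 [ 0.00982612 -0.80861478 -0.5882564   0.65466983]
 [ 0.          0.          0.          1.        ]]
coil [(0.76, [434, 333])]
empty_bobbin [(0.88, [468, 301])]
housing [(0.68, [275, 279])]
cov
[... 519 characters left out ...]
ing [(0.83, [299, 221])]
cover [(0.85, [501, 261]), (0.4, [162, 312])]
small_cover [(0.67, [359, 164])]
screw_cup [(0.58, [204, 217])]
stand [(0.79, [178, 341])]
wrist 391.19899060540735 391.19899060540735 320.96591684493643 239.34753121614892 [[ 9.99999432e-01 -1.06532119e-03  3.51238286e-05  6.50205503e-01]
 [-1.01078511e-03 -9.58236021e-01 -2.85976759e-01  7.19982029e-02]
 [ 3.38314019e-04  2.85976561e-01 -9.58236553e-01  3.72925108e-01]
 [ 0.00000000e+00  0.00000000e+00  0.00000000e+00  1.00000000e+00]]
coil []
empty_bobbin [(0.57, [267, 244])]
housing [(0.64, [268, 243])]
cover [(0.82, [7, 379]), (0.65, [202, 415])]
small_cover [(0.7, [297, 411])]
screw_cup [(0.72, [428, 115])]
stand []
```

View pics/a_scene.png

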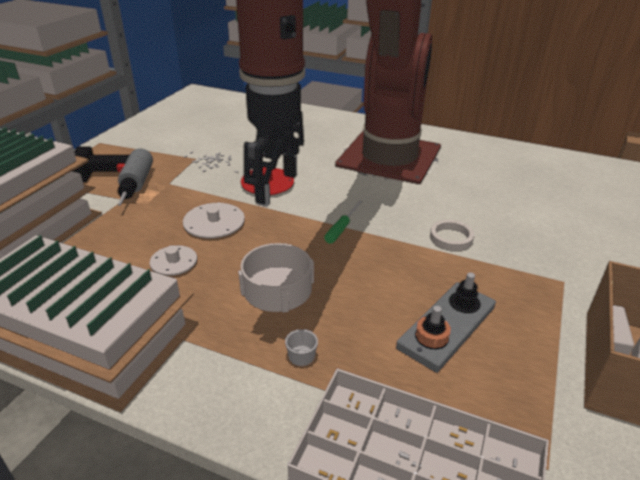

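View pics/a_side.png

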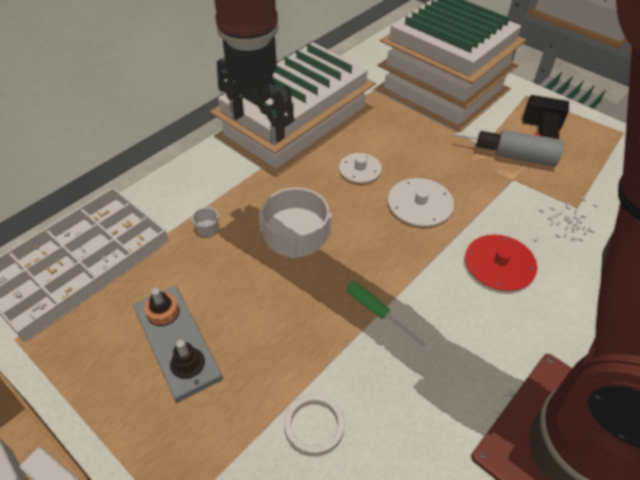

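View pics/a_wrist.png

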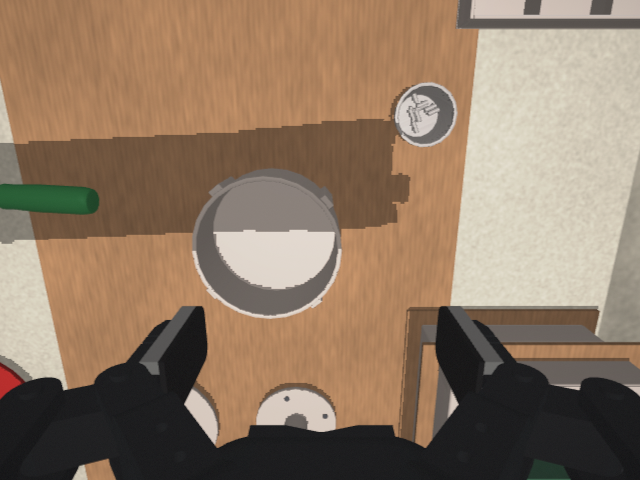

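```bash
python3 - <<'E'
import cv2
s=cv2.imread("pics/a_scene.png"); d=cv2.imread("pics/a_side.png")
def crop(im,x,y,w,h,k): return cv2.resize(im[y:y+h,x:x+w],None,fx=k,fy=k,interpolation=cv2.INTER_CUBIC)
a=crop(s,390,260,120,110,5);cv2.imwrite("pics/c1.png",a)
cv2.imwrite("pics/c2.png",crop(d,120,270,120,120,5))
cv2.imwrite("pics/c3.png",crop(s,140,190,190,130,4))
cv2.imwrite("pics/c4.png",crop(d,250,140,210,120,3.8))
E
```

```text
(no output)
```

View pics/c1.png

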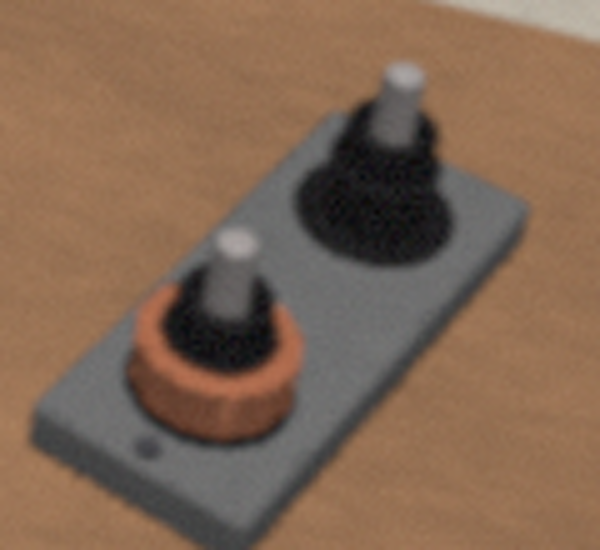

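View pics/c2.png

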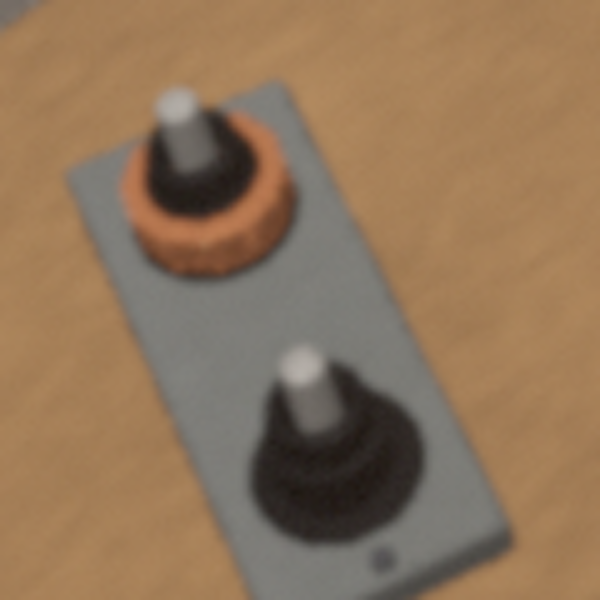

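View pics/c3.png

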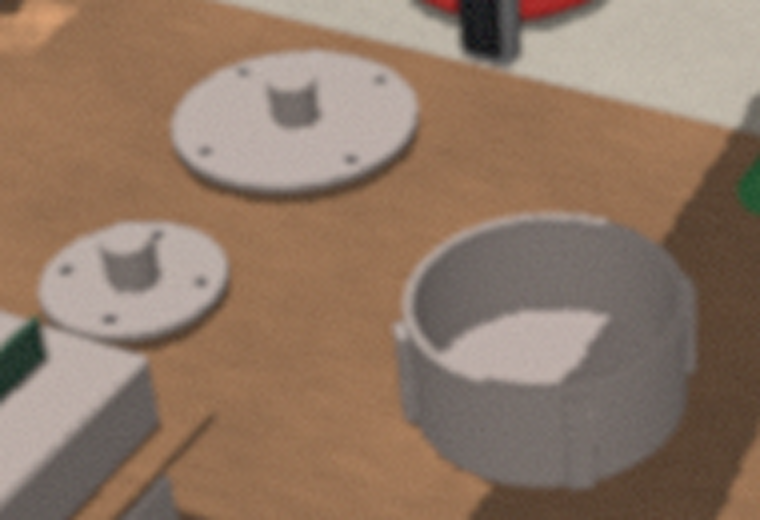

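View pics/c4.png

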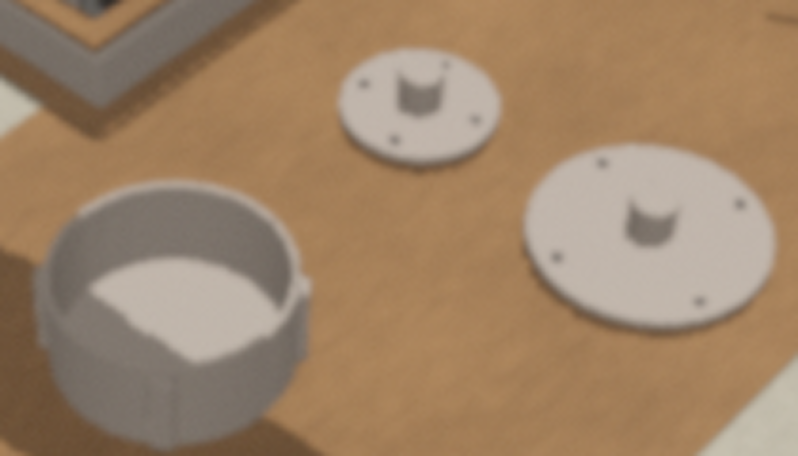

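```bash
cat > h.py <<'E'
import numpy as np
from bench import *
from scipy.optimize import least_squares
def ray(c,u,v):
    T=np.array(c["T"]);d=T[:3,:3]@np.array([(u-c["cx"])/c["fx"],(v-c["cy"])/c["fy"],1.]);return T[:3,3],d/np.linalg.norm(d)
def pl(c,u,v,z):
    o,d=ray(c,u,v);return o+d*(z-o[2])/d[2]
def proj(c,p):
    T=np.array(c["T"]);q=T[:3,:3].T@(np.array(p)-T[:3,3]);return np.array([c["cx"]+c["fx"]*q[0]/q[2],c["cy"]+c["fy"]*q[1]/q[2]])
def tri(a,b):
    A=np.zeros((3,3));r=np.zeros(3)
    for o,d in (a,b):
        P=np.eye(3)-np.outer(d,d);A+=P;r+=P@o
    return np.linalg.solve(A,r)
def circ(c,pts,z):
    w=np.array([pl(c,u,v,z)[:2] for u,v in pts])
    s=least_squares(lambda q:np.hypot(w[:,0]-q[0],w[:,1]-q[1])-q[2],[*w.mean(0),.06]).x
    return s
def inter(p1,p2,p3,p4):
    h=lambda p:np.array([*p,1.]);x=np.cross(np.cross(h(p1),h(p2)),np.cross(h(p3),h(p4)));return x[:2]/x[2]
E
cat > m1.py <<'E'
from h import *
S=capture("scene");D=capture("side");W=capture("wrist")
f=lambda x,y,k,ox,oy:(x/k+ox,y/k+oy)
for n,a,b in (("coil",(237,243),(178,105)),("bob",(404,75),(302,366))):
    a=f(*a,5,390,260);b=f(*b,5,120,270)
    print(n,pl(S,*a,.085),pl(D,*b,.085),tri(ray(S,*a),ray(D,*b)))
g=lambda *L:[f(x,y,4,140,190) for x,y in L]
gd=lambda *L:[f(x,y,3.8,250,140) for x,y in L]
a=inter(*g((244,72),(351,159),(380,79),(205,152)));b=inter(*gd((602,162),(699,301),(740,204),(557,257)))
print("cover",pl(S,*a,.013),pl(D,*b,.013),tri(ray(S,*a),ray(D,*b)))
print("cov circ",circ(S,g((172,120),(418,110),(320,50),(225,68),(280,190)),.013),circ(D,gd((525,220),(775,240),(645,144),(560,290),(740,300)),.013))
a=inter(*g((66,270),(201,281),(158,236),(110,319)));b=inter(*gd((364,84),(475,119),(446,65),(395,140)))
print("small",pl(S,*a,.013),pl(D,*b,.013))
print("hous S",circ(S,g((405,290),(430,243),(490,220),(560,214),(630,228),(680,262)),.058))
print("hous D",circ(D,gd((45,265),(80,212),(120,192),(175,180),(230,190),(275,220)),.058))
print("hous W",circ(W,[(193,243),(341,243),(250,171),(268,318),(215,295),(322,295)],.058))
print("cup W",pl(W,427,114,.035), pl(S,302,341,.035))
E
python3 m1.py
```

```text
coil [0.62974412 0.26510937 0.085     ] [0.62768277 0.26383619 0.085     ] [0.62837613 0.2642837  0.08398769]
bob [0.52535422 0.29802335 0.085     ] [0.52343191 0.29737613 0.085     ] [0.52398604 0.29756604 0.0840535 ]
cover [ 0.46434893 -0.25329584  0.013     ] [ 0.4660617  -0.25363435  0.013     ] [ 0.46553629 -0.25253166  0.01403627]
cov circ [ 0.46649261 -0.25224074  0.06738575] [ 0.46670542 -0.25339878  0.06595053]
small [ 0.61857748 -0.2479134   0.013     ] [ 0.61916517 -0.24886857  0.013     ]
hous S [ 0.6027345  -0.03052891  0.06532395]
hous D [ 0.60224549 -0.03174662  0.06228653]
hous W [ 0.60444599 -0.02968433  0.0639664 ]
cup W [0.73756419 0.07868803 0.035     ] [0.73405862 0.08066282 0.035     ]
```

Call:
step_arm(
  commands=[
    [0.044,-0.0035,0.013,0,0,0,0.055],
    [0.044,-0.0035,0.013,0,0,0,0.055],
    [0.044,-0.0035,0.013,0,0,0,0.055],
    [0.044,-0.0035,0.013,0,0,0,0.055],
    [0.044,-0.0035,0.013,0,0,0,0.055],
    [0.044,-0.0035,0.013,0,0,0,0.055],
    [0,0,0,0,0,0,0.055],
    [0,0,0,0,0,0,0.055],
  ],
  grip_force=30,
)

```text
clock: 2.15
eef_pos: [0.6282, 0.2655, 0.1526]
ee_rot: [-2.218, -2.224, 0.002]
force: [0.0, -1.1, 1.1]
finger_gap: 0.645
```

```bash
python3 - <<'E'
from h import *
import cv2
for n in("wrist","scene","side"):
    c=capture(n);cv2.imwrite(f"pics/b_{n}.png",c["color"])
    if n=="wrist": print(proj(c,[.6285,.2645,.085]),proj(c,[.6285,.2645,.062]))
o=get_obs();print(o["eef_pos"],o["ee_rot"],o["finger_gap"])
E
```

```text
[321.26413752 257.16757052] [321.269121  244.9697148]
[0.62983716 0.26215008 0.15380669] [2.22331115e+00 2.21808751e+00 3.01525505e-04] 0.6425489740603699
```

View pics/b_wrist.png

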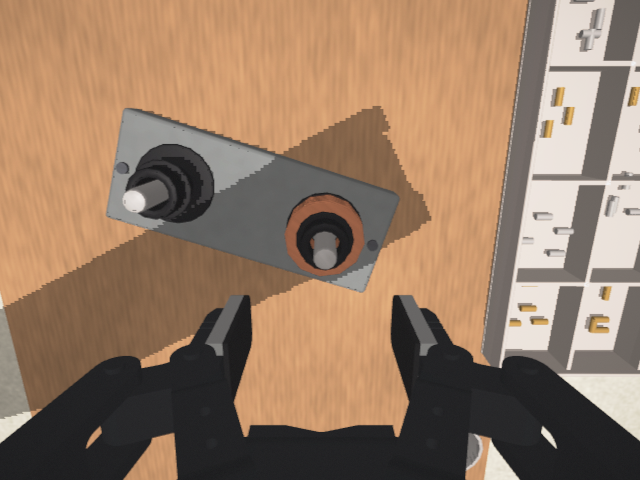

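View pics/b_scene.png

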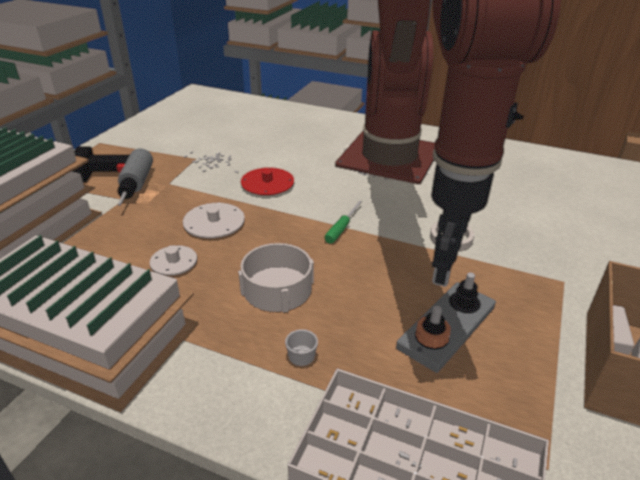

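```bash
python3 - <<'E'
from h import *
for i in range(4):
    o=get_obs();print(o["clock"],o["eef_pos"],o["ee_rot"],o["finger_gap"],o["force"]); c=capture("wrist"); print(c["T"][:3,3])
E
```

```text
2.3 [0.62983716 0.26215008 0.15380669] [2.22331115e+00 2.21808751e+00 3.01525505e-04] 0.6425489740603699 [0.19817869 0.4934427  0.20567851]
[0.63010397 0.33425184 0.29534965]
2.35 [0.62984991 0.26214431 0.15392532] [2.22348285e+00 2.21801077e+00 6.68927193e-04] 0.645516099244101 [-0.02348602 -0.69056264 -0.72971861]
[0.63012825 0.33419776 0.29545738]
2.4 [0.62974764 0.26232237 0.15386693] [2.22352115e+00 2.21825694e+00 6.94809695e-04] 0.645389450408471 [-0.15975984 -0.49478756  0.02082078]
[0.63004385 0.33434563 0.29547775]
2.45 [0.62964832 0.26257123 0.15388051] [2.22332708e+00 2.21865444e+00 8.58400813e-04] 0.6430641301417024 [-0.40111844 -0.23849353  1.14703725]
[0.62990914 0.33459025 0.29544149]
```

View pics/b_side.png

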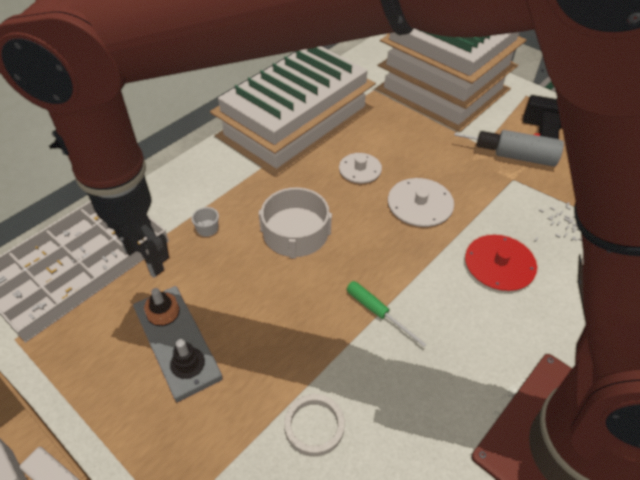

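Call:
step_arm(
  commands=[
    [0.002,0.0005,0.02,0,0,0,0.055],
    [0,0,0.02,0,0,0,0.055],
    [0,0,0.02,0,0,0,0.055],
    [0,0,0.02,0,0,0,0.055],
    [0,0,0.015,0,0,0,0.055],
    [0,0,0.01,0,0,0,0.055],
    [0,0,0,0,0,0,0.055],
    [0,0,0,0,0,0,0.055],
  ],
)

```text
clock: 3.3
eef_pos: [0.6299, 0.2661, 0.0489]
ee_rot: [2.222, 2.221, 0.001]
force: [0.4, 0.4, 0.3]
finger_gap: 0.646
```

```bash
python3 - <<'E'
from h import *
import cv2
L=[]
for n,(x,y) in(("wrist",(200,120)),("scene",(380,240)),("side",(90,230))):
    c=capture(n);L.append(cv2.resize(c["color"][y:y+130,x:x+130] if n!="wrist" else c["color"][150:410,190:450],(260,260) if n=="wrist" else (260,260),interpolation=cv2.INTER_CUBIC))
cv2.imwrite("pics/d.png",np.hstack(L))
o=get_obs();print(o["eef_pos"],o["force"],o["finger_gap"])
E
```

```text
[0.63013376 0.26628841 0.04949249] [-0.03315648  0.95341716  0.34436562] 0.646679615156138
```

View pics/d.png

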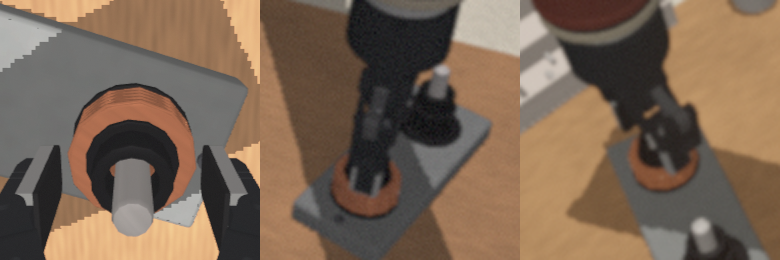

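Call:
step_arm(
  commands=[
    [-0.001,0,0,0,0,0,0.04],
    [0,0,0,0,0,0,0.025],
    [0,0,0,0,0,0,0.02],
    [0,0,0,0,0,0,0.02],
    [0,0,0,0,0,0,0.02],
    [0,0,0,0,0,0,0.02],
    [0,0,0,0,0,0,0.02],
  ],
  grip_force=50,
)

```text
clock: 4.15
eef_pos: [0.63, 0.265, 0.0493]
ee_rot: [2.221, 2.221, 0.002]
force: [-0.7, -0.7, 6.1]
finger_gap: 0.347
```

```bash
python3 - <<'E'
from h import *
import cv2
L=[]
for n,(x,y) in(("wrist",(200,120)),("scene",(380,240)),("side",(90,230))):
    c=capture(n);L.append(cv2.resize(c["color"][y:y+130,x:x+130] if n!="wrist" else c["color"][150:410,190:450],(260,260) if n=="wrist" else (260,260),interpolation=cv2.INTER_CUBIC))
cv2.imwrite("pics/e.png",np.hstack(L))
o=get_obs();print(o["eef_pos"],o["force"],o["finger_gap"])
E
```

```text
[0.62995424 0.2650215  0.04923799] [-1.54187575 -0.76383709  6.45867019] 0.3495440072272395
```

View pics/e.png

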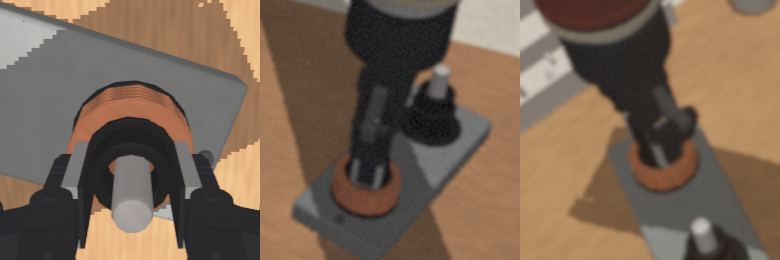

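Call:
step_arm(
  commands=[
    [0,0,-0.005,0,0,0,0.02],
    [0,0,-0.01,0,0,0,0.02],
    [0,0,-0.015,0,0,0,0.02],
    [0,0,-0.015,0,0,0,0.02],
    [0,0,-0.015,0,0,0,0.02],
    [0,0,-0.015,0,0,0,0.02],
    [0,0,-0.015,0,0,0,0.02],
    [0,0,-0.01,0,0,0,0.02],
    [0,0,0,0,0,0,0.02],
  ],
)

```text
clock: 5.2
eef_pos: [0.6303, 0.2654, 0.1505]
ee_rot: [2.221, 2.221, 0.004]
force: [0.5, 0.4, -1.8]
finger_gap: 0.348
```

```bash
python3 - <<'E'
from h import *
import cv2
for n in("wrist","scene","side"):
    c=capture(n);cv2.imwrite(f"pics/f_{n}.png",c["color"])
o=get_obs();print(o["eef_pos"],o["force"],o["finger_gap"])
E
```

```text
[0.62908129 0.2648277  0.14754257] [-0.05380181 -0.29077304 -0.95693742] 0.34242234645971525
```

View pics/f_wrist.png

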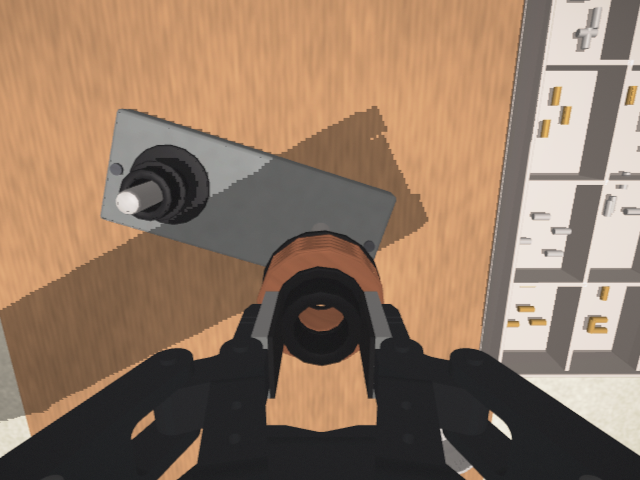

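View pics/f_scene.png

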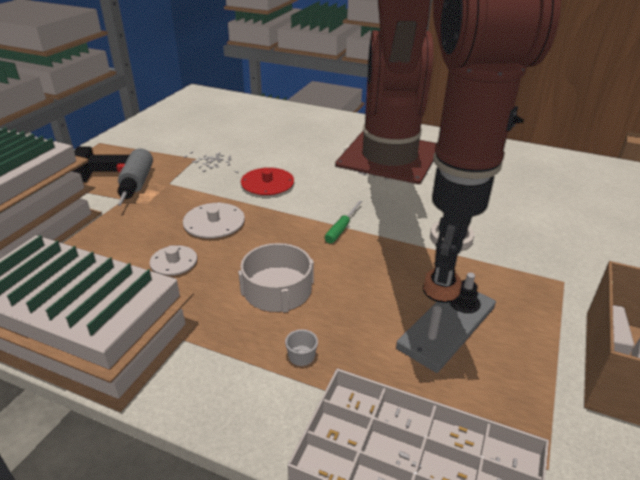

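Call:
step_arm(
  commands=[
    [-0.025,-0.0025,0,0,0,0,0.02],
    [-0.04,-0.0035,0,0,0,0,0.02],
    [-0.04,-0.0035,0,0,0,0,0.02],
    [-0.04,-0.0035,0,0,0,0,0.02],
    [-0.04,-0.0035,0,0,0,0,0.02],
    [-0.04,-0.0035,0,0,0,0,0.02],
    [-0.04,-0.0035,0,0,0,0,0.02],
    [-0.03,-0.0025,0,0,0,0,0.02],
    [0,0,0,0,0,0,0.02],
    [0,0,0,0,0,0,0.02],
    [0,0,0,0,0,0,0.02],
  ],
)

```text
clock: 6.45
eef_pos: [0.6033, -0.0285, 0.1477]
ee_rot: [-2.219, -2.222, 0.0]
force: [1.6, 1.4, -1.9]
finger_gap: 0.349
```

```bash
python3 - <<'E'
from h import *
import cv2
for n in("wrist","scene","side"):
    c=capture(n);cv2.imwrite(f"pics/g_{n}.png",c["color"])
o=get_obs();print(o["eef_pos"],o["ee_rot"],o["force"],o["finger_gap"])
E
```

```text
[ 0.60345101 -0.02853486  0.14801867] [-2.21872189e+00 -2.22328286e+00  1.12945600e-04] [ 0.06585902 -0.059115   -1.19945345] 0.34533600841117484
```

View pics/g_wrist.png

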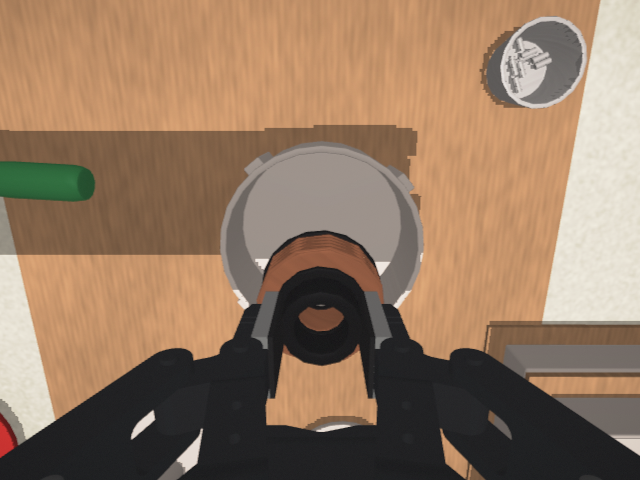

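View pics/g_side.png

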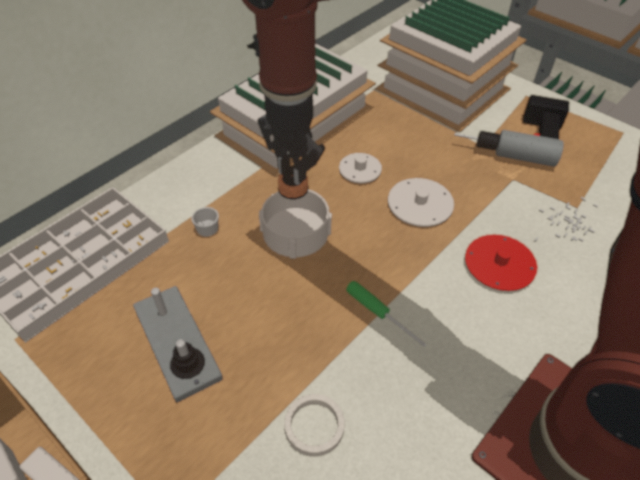

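Call:
step_arm(
  commands=[
    [-0.001,0,0.015,0,0,0,0.02],
    [0,0,0.015,0,0,0,0.02],
    [0,0,0.015,0,0,0,0.02],
    [0,0,0.015,0,0,0,0.02],
    [0,0,0.015,0,0,0,0.02],
    [0,0,0.015,0,0,0,0.02],
    [0,0,0.01,0,0,0,0.02],
    [0,0,0.008,0,0,0,0.02],
    [0,0,0.001,0,0,0,0.02],
    [0,0,0,0,0,0,0.02],
  ],
)

```text
clock: 7.6
eef_pos: [0.6036, -0.0311, 0.0394]
ee_rot: [2.221, 2.221, 0.0]
force: [-0.2, -0.9, 0.2]
finger_gap: 0.349
```

Call:
step_arm(
  commands=[
    [0,0,0.002,0,0,0,0.02],
    [0,0,0.002,0,0,0,0.02],
    [0,0,0.001,0,0,0,0.02],
    [0,0,0.001,0,0,0,0.02],
    [0,0,0,0,0,0,0.02],
  ],
)

```text
clock: 8.1
eef_pos: [0.6035, -0.031, 0.0333]
ee_rot: [2.221, 2.221, 0.0]
force: [-0.6, -0.2, -1.2]
finger_gap: 0.347
```

Call:
step_arm(
  commands=[
    [0,0,0.001,0,0,0,0.02],
    [0,0,0,0,0,0,0.02],
  ],
)

```text
clock: 8.3
eef_pos: [0.6036, -0.031, 0.0332]
ee_rot: [2.222, 2.221, 0.0]
force: [-3.8, 0.2, 7.6]
finger_gap: 0.344
```

Call:
step_arm(
  commands=[
    [0,0,0,0,0,0,0.04],
    [0,0,0,0,0,0,0.055],
    [0,0,0,0,0,0,0.055],
    [0,0,0,0,0,0,0.055],
    [0,0,-0.02,0,0,0,0.055],
    [0,0,-0.03,0,0,0,0.055],
    [0,0,-0.04,0,0,0,0.055],
    [0,0,-0.04,0,0,0,0.055],
    [0,0,0,0,0,0,0.055],
    [0,0,0,0,0,0,0.055],
  ],
)

```text
clock: 9.3
eef_pos: [0.6041, -0.031, 0.1633]
ee_rot: [2.22, 2.22, 0.002]
force: [-0.2, -0.8, -0.7]
finger_gap: 0.646
```

```bash
python3 - <<'E'
from h import *
import cv2
for n in("wrist","scene","side"):
    c=capture(n);cv2.imwrite(f"pics/i_{n}.png",c["color"])
o=get_obs();print(o["eef_pos"],o["ee_rot"],o["force"],o["finger_gap"])
E
```

```text
[ 0.60263144 -0.0309541   0.16079536] [-2.22015394 -2.22036384  0.00271779] [-0.25505388 -0.59400614  0.01279466] 0.6437110059006333
```

View pics/i_wrist.png

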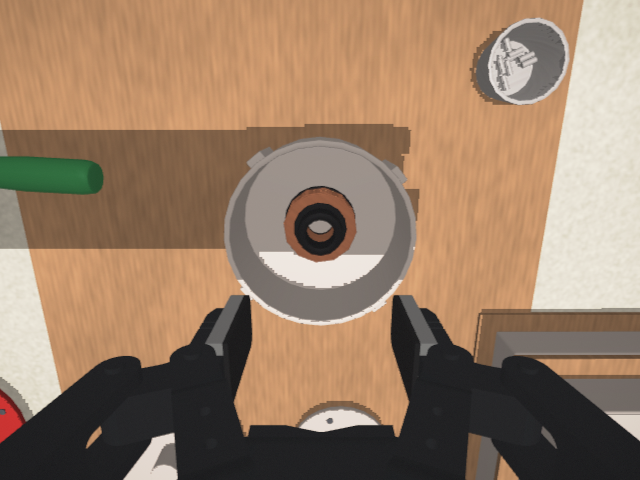

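View pics/i_scene.png

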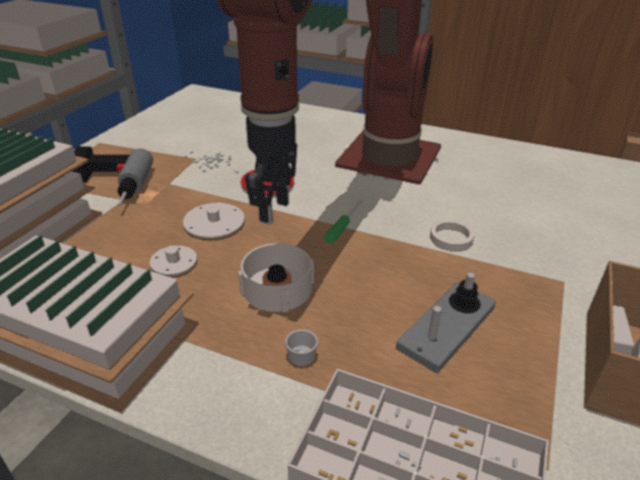

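```bash
python3 - <<'E'
import cv2
i=cv2.imread("pics/i_wrist.png")[125:335,210:430]
i=cv2.convertScaleAbs(i,alpha=1.2)
cv2.imwrite("pics/i2.png",cv2.resize(i,None,fx=2.8,fy=2.8,interpolation=cv2.INTER_NEAREST))
E
```

```text
(no output)
```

View pics/i2.png

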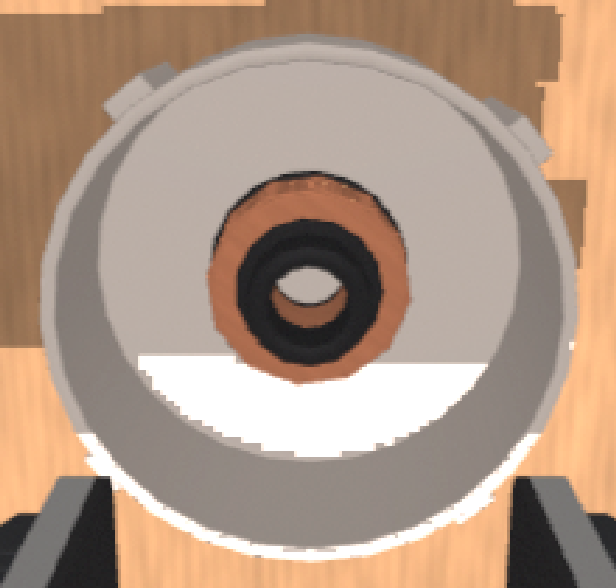

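```bash
python3 - <<'E'
from h import *
W=capture("wrist")
f=lambda *L:[(x/2.8+210,y/2.8+125) for x,y in L]
print("rim",circ(W,f((40,290),(577,300),(308,560),(308,46),(82,432),(540,433),(120,118)),.058))
print("rim inner",circ(W,f((54,290),(562,300),(308,548),(308,60)),.058))
print("winding top",circ(W,f((208,280),(411,290),(309,383),(240,360),(380,360)),.028))
print("collar", circ(W,f((309,365),(245,325),(375,325)),.046))
print(get_obs()["eef_pos"])
E
```

```text
rim [ 0.60230195 -0.03182236  0.06218821]
rim inner [ 0.60193451 -0.03192169  0.05905301]
winding top [ 0.60227756 -0.03244179  0.02644395]
collar [ 0.60242868 -0.02968653  0.01739581]
[ 0.60264489 -0.03099841  0.16079668]
```

Call:
step_arm(
  commands=[
    [-0.022,-0.014,0,0,0,0,0.055],
    [-0.04,-0.0245,0,0,0,0,0.055],
    [-0.04,-0.0245,0,0,0,0,0.055],
    [-0.04,-0.0245,0,0,0,0,0.055],
    [-0.04,-0.0245,0,0,0,0,0.055],
    [-0.04,-0.0245,0,0,0,0,0.055],
    [0,0,0,0,0,0,0.055],
    [0,0,0,0,0,0,0.055],
    [0,0,0,0,0,0,0.055],
  ],
)

```text
clock: 10.4
eef_pos: [0.4673, -0.2519, 0.1617]
ee_rot: [-2.219, -2.222, 0.0]
force: [0.1, -0.2, -0.3]
finger_gap: 0.645
```

```bash
python3 - <<'E'
from h import *
import cv2
for n in("wrist","scene","side"):
    c=capture(n);cv2.imwrite(f"pics/j_{n}.png",c["color"])
    if n=="wrist": print(proj(c,[.466,-.253,.037]))
o=get_obs();print(o["eef_pos"],o["ee_rot"],o["force"],o["finger_gap"])
E
```

```text
[318.91560076 230.860333  ]
[ 0.46762331 -0.25176951  0.16199323] [-2.21863202e+00 -2.22346568e+00  8.73116138e-05] [-0.78099004  0.3204592   0.09384851] 0.6447221300592674
```

View pics/j_wrist.png

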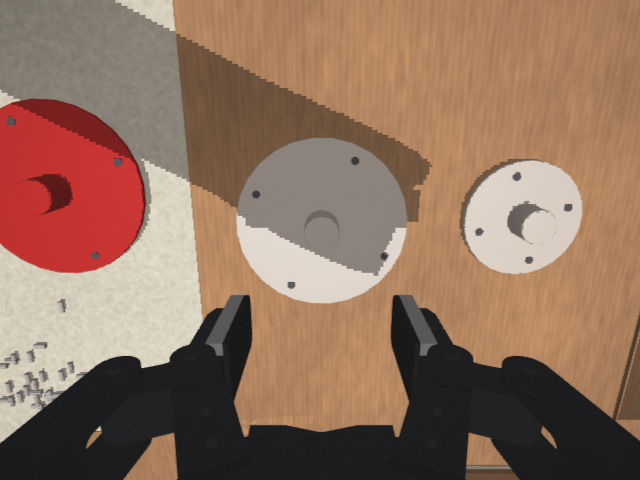

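Call:
step_arm(
  commands=[
    [-0.001,0,0.02,0,0,0,0.055],
    [0,0,0.025,0,0,0,0.055],
    [0,0,0.025,0,0,0,0.055],
    [0,0,0.025,0,0,0,0.055],
    [0,0,0.02,0,0,0,0.055],
    [0,0,0.015,0,0,0,0.055],
    [0,0,0.01,0,0,0,0.055],
    [0,0,0.004,0,0,0,0.055],
    [0,0,0,0,0,0,0.055],
    [0,0,0,0,0,0,0.055],
  ],
)

```text
clock: 11.55
eef_pos: [0.4675, -0.2541, 0.019]
ee_rot: [2.221, 2.221, 0.001]
force: [0.2, -0.0, -0.9]
finger_gap: 0.644
```

```bash
python3 - <<'E'
from h import *
import cv2
for n in("wrist",):
    c=capture(n);cv2.imwrite(f"pics/k_{n}.png",c["color"])
o=get_obs();print(o["eef_pos"],o["ee_rot"],o["force"],o["finger_gap"])
E
```

```text
[ 0.46755203 -0.25419251  0.01909364] [2.22053323e+00 2.22075251e+00 7.85390850e-04] [ 0.18591262 -0.0463171  -0.07487815] 0.644187448319
```

View pics/k_wrist.png

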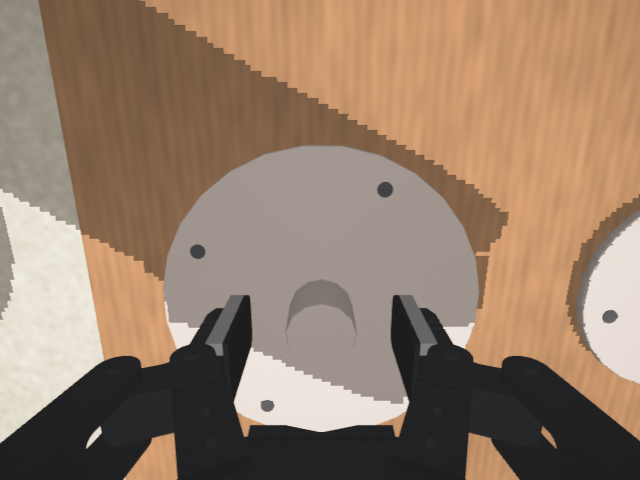

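```bash
python3 - <<'E'
from h import *
c=capture("wrist")
print(pl(c,321,332,.037), pl(c,286,332,.037),pl(c,356,332,.037),pl(c,321,366,.037))
print(circ(c,[(164,285),(479,285),(322,146),(388,157)],.013))
E
```

```text
[ 0.46775301 -0.25342053  0.037     ] [ 0.45532684 -0.25339842  0.037     ] [ 0.48018299 -0.25344264  0.037     ] [ 0.46774083 -0.26737158  0.037     ]
[ 0.46811012 -0.2550333   0.06498554]
```

Call:
step_arm(
  commands=[
    [0.0005,0,0.001,0,0,0,0.04],
    [0,0,0,0,0,0,0.03],
    [0,0,0,0,0,0,0.015],
    [0,0,0,0,0,0,0.015],
    [0,0,0,0,0,0,0.015],
    [0,0,0,0,0,0,0.015],
    [0,0,0,0,0,0,0.015],
  ],
  grip_force=60,
)

```text
clock: 12.35
eef_pos: [0.4672, -0.2535, 0.0178]
ee_rot: [2.221, 2.221, 0.0]
force: [-1.5, 1.0, 5.8]
finger_gap: 0.277
```

Call:
step_arm(
  commands=[
    [0,0,-0.005,0,0,0,0.015],
    [0,0,-0.01,0,0,0,0.015],
    [0,0,-0.02,0,0,0,0.015],
    [0,0,-0.025,0,0,0,0.015],
    [0,0,-0.025,0,0,0,0.015],
    [0,0,-0.025,0,0,0,0.015],
    [0,0,-0.015,0,0,0,0.015],
    [0,0,0,0,0,0,0.015],
    [0,0,0,0,0,0,0.015],
    [0,0,0,0,0,0,0.015],
  ],
)

```text
clock: 13.35
eef_pos: [0.4663, -0.2532, 0.1413]
ee_rot: [-2.22, -2.22, 0.001]
force: [-0.3, 0.3, -1.9]
finger_gap: 0.279
```

```bash
python3 - <<'E'
from h import *
import cv2
for n in("wrist","scene","side"):
    c=capture(n);cv2.imwrite(f"pics/l_{n}.png",c["color"])
o=get_obs();print(o["eef_pos"],o["ee_rot"],o["force"],o["finger_gap"])
E
```

```text
[ 0.46644081 -0.2533123   0.14138813] [-2.22045329e+00 -2.22032014e+00  1.21673886e-03] [-0.12544386 -0.12807233 -1.97395752] 0.2748110234607944
```

View pics/l_wrist.png

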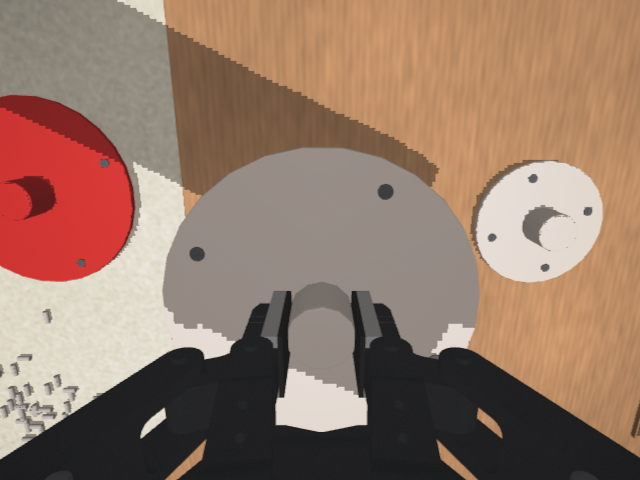

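View pics/l_scene.png

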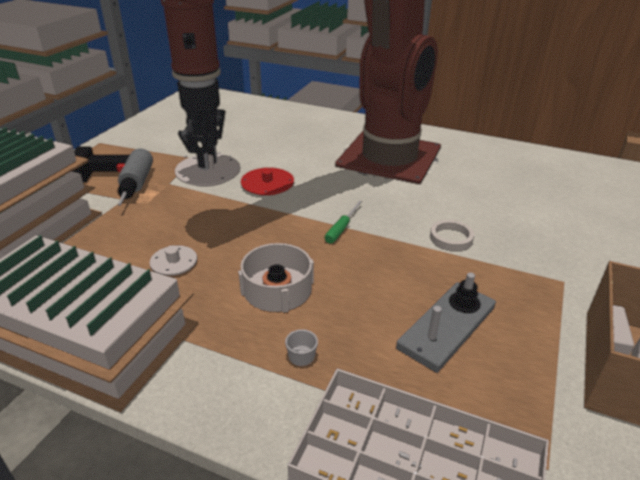

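View pics/l_side.png

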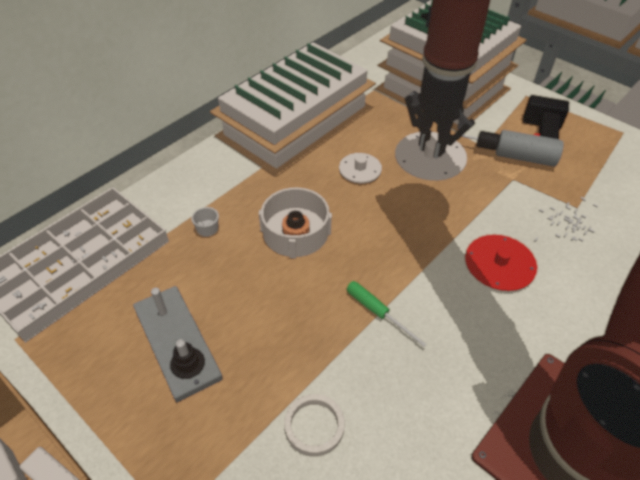

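Call:
step_arm(
  commands=[
    [0.022,0.014,0,0,0,0,0.015],
    [0.04,0.0245,0,0,0,0,0.015],
    [0.04,0.0245,0,0,0,0,0.015],
    [0.04,0.0245,0,0,0,0,0.015],
    [0.04,0.0245,0,0,0,0,0.015],
    [0.025,0.0155,0,0,0,0,0.015],
    [0.015,0.009,0,0,0,0,0.015],
    [0,0,0,0,0,0,0.015],
    [0,0,0,0,0,0,0.015],
    [0,0,0,0,0,0,0.015],
  ],
)

```text
clock: 14.5
eef_pos: [0.6028, -0.0337, 0.1421]
ee_rot: [2.224, 2.218, -0.002]
force: [0.3, -0.8, -2.2]
finger_gap: 0.279
```

Call:
step_arm(
  commands=[
    [0,0,0.01,0,0,0,0.015],
    [0,0,0.01,0,0,0,0.015],
    [0,0,0.01,0,0,0,0.015],
    [0,0,0.005,0,0,0,0.015],
    [0,0,0,0,0,0,0.015],
    [0,0,0,0,0,0,0.015],
    [0,0,0,0,0,0,0.015],
  ],
)

```text
clock: 15.2
eef_pos: [0.6038, -0.0315, 0.1077]
ee_rot: [2.221, 2.221, 0.001]
force: [0.2, -0.7, -1.3]
finger_gap: 0.272
```

```bash
python3 - <<'E'
from h import *
import cv2
L=[]
for n in("wrist","scene","side"):
    c=capture(n);cv2.imwrite(f"pics/n_{n}.png",c["color"])
    if n=="scene":L.append(c["color"][180:320,210:350])
    if n=="side":L.append(c["color"][150:290,230:370])
cv2.imwrite("pics/n2.png",cv2.resize(np.hstack(L),None,fx=2.8,fy=2.8,interpolation=cv2.INTER_CUBIC))
o=get_obs();print(o["eef_pos"],o["ee_rot"],o["force"],o["finger_gap"])
E
```

```text
[ 0.60374324 -0.03146077  0.10773414] [2.22106884e+00 2.22112974e+00 8.08293323e-04] [-0.09531531  0.60310609 -2.01548449] 0.2829496326176372
```

View pics/n_wrist.png

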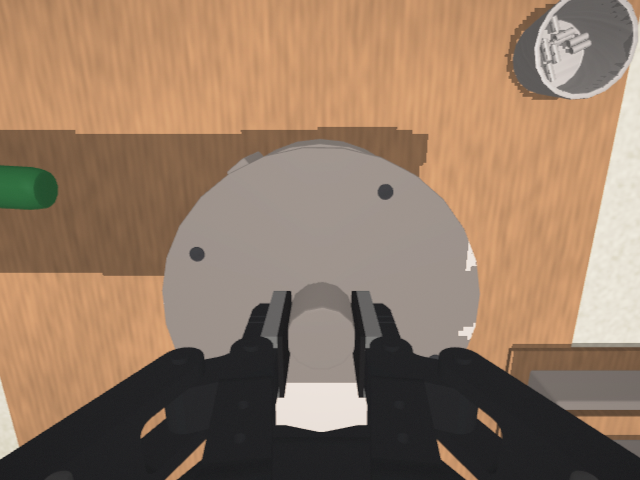

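View pics/n2.png

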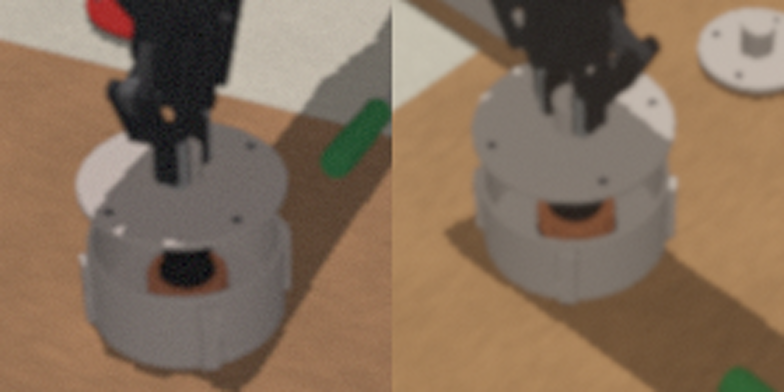

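Call:
step_arm(
  commands=[
    [0,-0.0007,0.01,0,0,0,0.015],
    [0,0,0.01,0,0,0,0.015],
    [0,0,0.005,0,0,0,0.015],
    [0,0,0.003,0,0,0,0.015],
    [0,0,0,0,0,0,0.015],
    [0,0,0,0,0,0,0.015],
  ],
)

```text
clock: 15.95
eef_pos: [0.6029, -0.0315, 0.0794]
ee_rot: [2.221, 2.221, 0.0]
force: [-0.3, -0.5, -1.6]
finger_gap: 0.272
```

```bash
python3 - <<'E'
from h import *
import cv2
L=[]
for n in("scene","side"):
    c=capture(n)
    if n=="scene":L.append(c["color"][180:320,210:350])
    if n=="side":L.append(c["color"][150:290,230:370])
cv2.imwrite("pics/o2.png",cv2.resize(np.hstack(L),None,fx=2.8,fy=2.8,interpolation=cv2.INTER_CUBIC))
o=get_obs();print(o["eef_pos"],o["ee_rot"],o["force"],o["finger_gap"])
E
```

```text
[ 0.60304301 -0.03154494  0.07966067] [2.22124727e+00 2.22105520e+00 6.41362700e-04] [-0.60224989 -0.26434183 -1.98342128] 0.27271586397379094
```

View pics/o2.png

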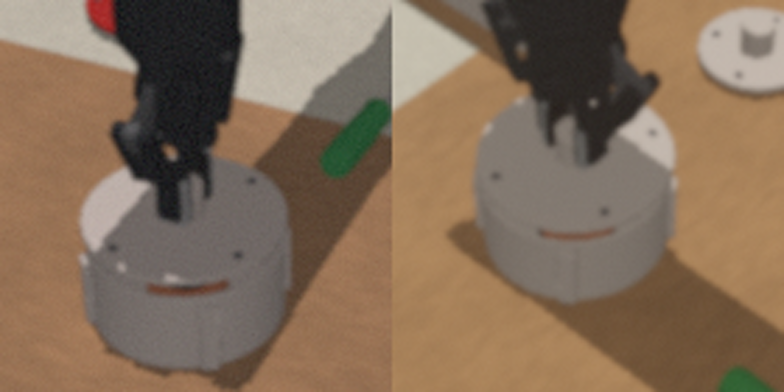

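Well aligned; lower slowly, watching the force.

Call:
step_arm(
  commands=[
    [0,0,0.002,0,0,0,0.015],
    [0,0,0.002,0,0,0,0.015],
    [0,0,0.002,0,0,0,0.015],
    [0,0,0,0,0,0,0.015],
  ],
)

```text
clock: 16.45
eef_pos: [0.6025, -0.0315, 0.0729]
ee_rot: [-2.221, -2.221, 0.001]
force: [0.8, 0.3, -2.0]
finger_gap: 0.279
```

Call:
step_arm(
  commands=[
    [0,0,0.002,0,0,0,0.015],
    [0,0,0.002,0,0,0,0.015],
    [0,0,0,0,0,0,0.015],
  ],
)

```text
clock: 16.75
eef_pos: [0.6028, -0.0314, 0.0691]
ee_rot: [-2.221, -2.221, -0.0]
force: [-0.4, 0.2, -1.9]
finger_gap: 0.273
```

Call:
step_arm(
  commands=[
    [0,0,0.001,0,0,0,0.015],
    [0,0,0,0,0,0,0.015],
  ],
)

```text
clock: 16.95
eef_pos: [0.6028, -0.0314, 0.0683]
ee_rot: [2.221, 2.221, 0.0]
force: [0.1, 0.1, -0.9]
finger_gap: 0.277
```

Call:
step_arm(
  commands=[
    [0,0,0.0005,0,0,0,0.015],
    [0,0,0,0,0,0,0.015],
  ],
)

```text
clock: 17.15
eef_pos: [0.6029, -0.0314, 0.0679]
ee_rot: [2.221, 2.221, 0.0]
force: [0.6, 0.6, -1.3]
finger_gap: 0.276
```

Call:
step_arm(
  commands=[
    [0,0,0.0005,0,0,0,0.015],
    [0,0,0.0005,0,0,0,0.015],
    [0,0,0,0,0,0,0.015],
  ],
)

```text
clock: 17.45
eef_pos: [0.6029, -0.0315, 0.0679]
ee_rot: [2.221, 2.221, 0.001]
force: [-4.3, 0.0, 8.6]
finger_gap: 0.278
```

Contact at the height expected for a seated cover (0.0679 against 0.0678). Release, then retreat.

Call:
step_arm(
  commands=[
    [0,0,-0.0005,0,0,0,0.025],
    [0,0,0,0,0,0,0.03],
    [0,0,0,0,0,0,0.04],
    [0,0,0,0,0,0,0.055],
    [0,0,0,0,0,0,0.055],
    [0,0,-0.01,0,0,0,0.055],
    [0,0,-0.025,0,0,0,0.055],
    [0,0,-0.04,0,0,0,0.055],
    [0,0,-0.04,0,0,0,0.055],
    [0,0,0,0,0,0,0.055],
    [0,0,0,0,0,0,0.055],
  ],
)

```text
clock: 18.55
eef_pos: [0.6035, -0.0315, 0.1841]
ee_rot: [2.22, 2.22, 0.003]
force: [0.0, -0.1, 0.1]
finger_gap: 0.644
```

```bash
python3 - <<'E'
from h import *
import cv2
L=[]
for n in("scene","side","wrist"):
    c=capture(n);cv2.imwrite(f"pics/p_{n}.png",c["color"])
    if n=="scene":L.append(c["color"][180:320,210:350])
    if n=="side":L.append(c["color"][150:290,230:370])
cv2.imwrite("pics/p2.png",cv2.resize(np.hstack(L),None,fx=2.8,fy=2.8,interpolation=cv2.INTER_CUBIC))
o=get_obs();print(o["eef_pos"],o["ee_rot"],o["force"],o["finger_gap"])
E
```

```text
[ 0.60203391 -0.03145563  0.18123678] [-2.22038871e+00 -2.22050933e+00  2.19796480e-03] [0.51241535 0.0926888  0.13909081] 0.6423743059003499
```

View pics/p2.png

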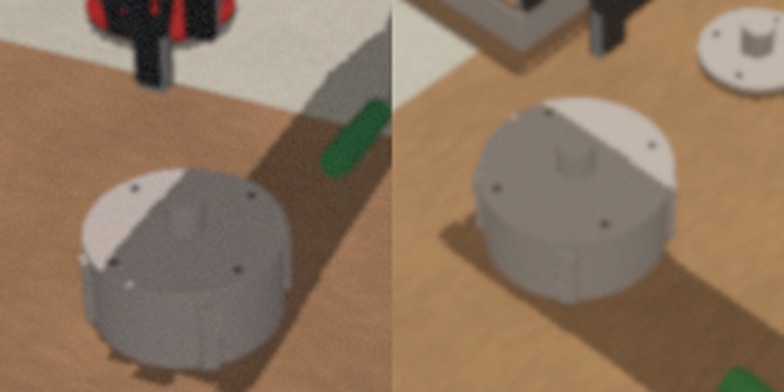

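View pics/p_wrist.png

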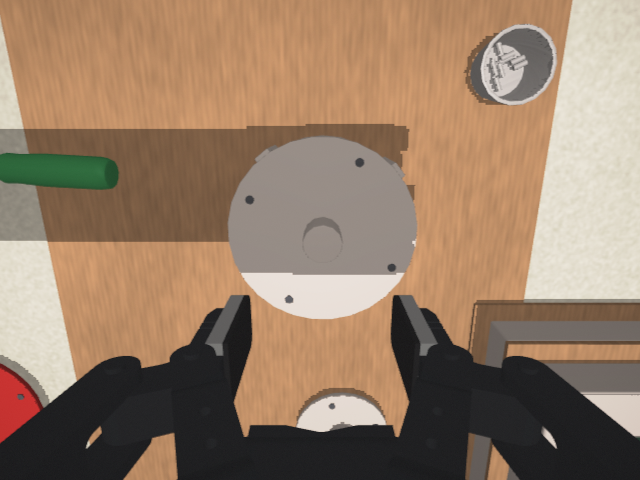

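View pics/p_scene.png

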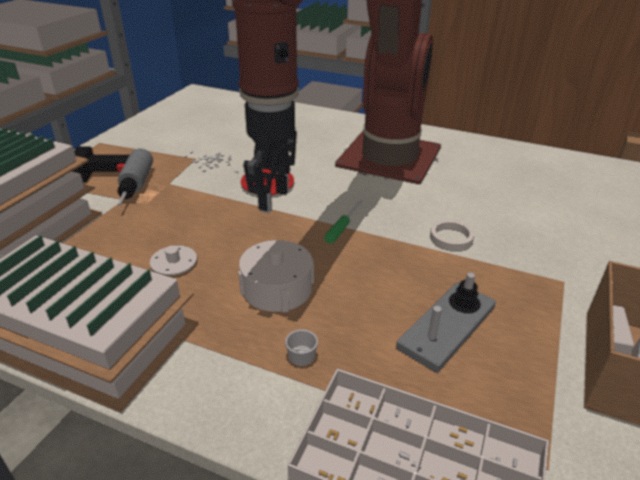

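```bash
python3 - <<'E'
from h import *
import cv2
W=capture("wrist");S=capture("scene");D=capture("side")
s=[(135,188),(251,195),(113,262),(238,269)]; d=[(652,145),(604,223),(548,112),(496,187)]
s=[(x/2.8+210,y/2.8+180) for x,y in s]; d=[((x-392)/2.8+230,y/2.8+150) for x,y in d]
w=[(289,299),(249.5,200),(391,268),(360,162)]
for a in s:print("S",pl(S,*a,.063).round(4))
for a in d:print("D",pl(D,*a,.063).round(4))
P=[pl(W,*a,.063) for a in w];print(np.round(P,4));m=np.mean(P,0);print(m,[np.hypot(*(p-m)[:2]).round(4) for p in P])
print(circ(W,[(228,228),(417,228),(322,136),(322,320)],.063))
E
```

```text
S [ 0.5757 -0.0811  0.063 ]
S [ 0.5514 -0.0075  0.063 ]
S [ 0.6496 -0.0568  0.063 ]
S [0.6242 0.0172 0.063 ]
D [ 0.5773 -0.0811  0.063 ]
D [ 0.5533 -0.0082  0.063 ]
D [ 0.6509 -0.0563  0.063 ]
D [0.6272 0.0167 0.063 ]
[[ 0.5788 -0.0822  0.063 ]
 [ 0.554  -0.0094  0.063 ]
 [ 0.6516 -0.0582  0.063 ]
 [ 0.6276  0.0158  0.063 ]]
[ 0.60301174 -0.03351673  0.063     ] [np.float64(0.0544), np.float64(0.0547), np.float64(0.0546), np.float64(0.0551)]
[ 0.60308163 -0.03349236  0.06541501]
```

```bash
python3 -c "
from bench import *
print(get_obs()['clock'],sign_off())"
```

```text
the job is handed in; nothing more can be done
18.85 None
```

The coil now stands on the housing floor with the large cover closed over it. I handed the job in at 18.85 s of the 56 s allowed, and no verdict was reported.

- **Coil:** I gripped the collar, lifted it straight off the spindle to an underside height of about 0.12 m, and lowered it slowly into the housing. Light contact came at the expected height. After release the wrist picture showed it upright and about central.
- **Cover:** I gripped the hub and lowered the cover in steps of 2 mm and then 0.5 mm. It touched at TCP z = 0.0679 m, against 0.0678 m worked out for fully seated, with about 9 N. I then opened the fingers and backed off to about 0.18 m.
- **Last checks:** The pictures show no gap at the rim. The four cover holes lie at equal radii of 54.4 to 55.1 mm when placed at the seated height, which fits a level cover. The empty bobbin, small cover and screw cup look unmoved.
- **Disagreements:**
  - The cameras differed from each other by 1 to 3 mm, within or slightly beyond their stated calibration.
  - The wrist camera put the cover centre at y = -0.0335 m, while the arm set it down at -0.0315 m. That is within the 2.5 mm play of the spigot.
  - The finger opening read about 2.3 mm less than the nominal diameter in both grips, with no sign of slipping.

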